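# Set up the sample logging place

### The arm

A 7-joint arm with a two-finger parallel gripper is mounted at the origin on the work surface; the furniture and walls round the work are solid. World frame = base frame: x ahead of the robot, y to its left, z up, the work surface at z = 0. Lengths are in mm, angles in rad, forces in N, time in s.
With the tool pointing down it reaches from about 400 to 850 mm from the base axis. Payload 6.9 kg.
Tool frame: the origin (TCP) lies midway between the tips of the shut fingers; the grasp point (between the pads) lies 19 mm behind it; z points along the fingers, x is the direction in which the jaws open and shut, and the axes are right-handed (so a half turn about z gives the same grasp; the last joint's range is limited). The gripper opens to 85 mm and grips with 20 to 120 N. Pads are 22 mm wide; open, the fingers measure 114 mm over their backs; the gripper's body (76 mm by 85 mm) begins 54 mm behind the grasp point. The pads swing forward as they close: fully open they stand 13 mm farther back than shut.
Start: joints at [1.248, 0.507, -0.238, 1.5, 0.126, 1.149, -0.155], TCP at [259.833, -568.417, 231.275] pointing down, gripper open.
Joint ranges: [-3.08, 3.08], [-0.24, 2.05], [-1.43, 1.35], [0, 2.5], [-1.52, 4.66], [0.17, 1.96], [-2.89, 2.89]. Speed limits (rad/s): [2.39, 2.39, 3.14, 3.14, 3.14, 3.14, 3.14].

### API

Orientations are given as [roll, pitch, yaw] about the fixed x, y, z axes, in that order (R = Rz(yaw) Ry(pitch) Rx(roll)).
In Python, from rig import readout, imaging, close_job, boxes_of gives the robot as it stands.
- The arm moves only by the tool servo_tool, never from a script. Its argument "motion" is a list that holds one entry, the list of rows, each a list of 4 numbers: the shift along the tool's x, y, z in cm, then the turn about the tool's z in rad. In form: [[[dx, dy, dz, yaw], ...]]. A call has exactly 5 rows; each row is the pose to reach, as a shift and turn from the pose measured when the call began, along the tool's axes at that moment; what a row does not reach only later rows make up. A row lasts 1/8 s, in which the tool goes at most 62.5 mm and 10.7 degrees, less where a joint would pass 70% of its speed; a pose out of reach is approached as far as the arm can. A call with a gripper value outside its range is refused whole. "grip" is the opening, from 0 (shut) to 1 (fully open), set as the call begins (left out, the last holds). The fingers move at their own pace and stop on an object; the grip force is fixed at half the most. Time passes only in rows, so rows that repeat a pose let the fingers close, or fill a call up. It gives the time, the measured TCP pose, the force and the opening at its end, in the units of the state.
- readout.read_state(): the state, without advancing time (a new reading comes with each control period).
- imaging.camera(name): name is "scene" or "top" or "wrist"; returns (picture, depth): 480x640x3 uint8, red, green, blue; 480x640 float32, mm along the optical axis (not along the pixel's ray), 0 where there is no reading.
- imaging.camera_model(name): a dict with "fx", "fy", "cx", "cy" (pixels), "R" (3x3) and "t" (3): a world point X has camera coordinates R X + t. Camera axes: x right, y down, z forward; pixel columns grow to the right and rows downward; lengths in mm; the calibration is good to about 2 mm. A picture is of the moment at which its call begins: read the wrist's pose just before it. camera_model takes no time and is no camera call; for the wrist camera it gives the pose at the moment of the call.
- close_job(): hands the job in, once; it reports no verdict.
Trained networks look in the newest picture that a camera, given by its name, has taken for a name from the list of things; names that differ only in an ending like _2 or _b are one class to them, and where a whole thing is asked for, a point or a joint stands for the part that bears it (a point fixed in the world has none). Each returns a list of dicts, best first, with "confidence" (0 to 1); they miss things now and then, are a little off and sometimes report something else, mostly with a low value. They report only what shows in the picture. A call takes as long as a camera call.
- boxes_of(label, camera): "point" ([x, y, z] in mm, in the coordinates of the camera as it stood for that picture, good to about 4 mm: the middle of the surface that is visible of it).
The state is a dict: "time": time; "joints": joint angles; "joint_velocities": joint speeds; "tau": joint torques, N m; "tcp_pos": TCP position; "orientation": TCP orientation; "ft_force": force on the tool from outside, world axes, zero at the start; "moment": the same for the moment, N m; "opening": finger opening in mm.
Only numpy, scipy, OpenCV 4.12 (cv2) and the standard library are available. Lean on these libraries where they do the work, as an engineer would, in place of code of your own. Each camera call takes 0.05 s, during which the arm holds its last target. There are 200 camera calls.

### The job

Set up the desk for logging samples. Lift the hinged clear cover of the small balance, stand the white sample cup upright in the middle of its pan and shut the cover fully again. On the grey mat, stand the rubber stamp upright on the middle of the ink pad, the slim vial centred on the printed ring that lies between the ink pad and the balance, and the nearby amber reagent bottle (not the one among the bottles at the desk's far right end) centred on the printed ring behind the ink pad (on the far side, as the robot sees it), everything upright and let go.

Things in the scene. Friction and masses are not known exactly. Their poses are not given: they have to be found in the camera images.
- cup_mid (a point): Open white sample cup, 45 mm across the rim, tapering to 33 mm at the foot, 38 mm tall. Point: on its axis, half-way up (19 mm above its underside); z up its axis. Grasp it from above across the outside just below the rim.
- stamp_mid (a point): Rubber stamp standing on its base: base block 16 mm (x) by 44 mm (y), 18 mm high, with a round turned wooden handle above it from 18 to 62 mm, 25 mm thick. Point: on the handle's axis, 31 mm above the underside; z up. Grasp the handle.
- vial_mid (a point): Slim white vial with a screw cap, 32 mm across, 96 mm tall (straight body to 88 mm). Point: on its axis, half-way up (48 mm); z up. Note for all four loose things: an upright screen stands at the robot's front left (x about 0.23, from y = 0.18 leftwards, 0.41 high), and a carton behind the leftmost starting place (from x about 0.70): keep the arm and hand clear of both.
- bottle_mid (a point): Amber reagent bottle with a dark cap, 58 mm across, 109 mm tall. Point: on its axis, half-way up (54.5 mm); z up. Another such bottle at the far right end of the desk, out of the work, is scenery.
- pan (a point): Centre of the balance's round steel pan (88 mm across) on the pan's upper face, 40 mm above the desk, under the clear cover. The balance is fixed: body 185 by 160 mm, 31 mm high, standing either to the left or to the right of the mat. Axes: x from the front (handle side) of the balance to its back (hinge side), y to its left, z up.
- cover (a joint): Hinge of the clear box-shaped cover (130 by 130 by 60 mm, open below): 0 shut, 1.75 fully open (tipped back). It starts shut or up to 0.3 ajar. Hinge axis parallel to the pan frame's y, at x = +70 mm, z = -4 mm in the pan's frame; the front edge rises. It stays where it is left (light friction, about 1 to 2 N at the handle).
- cover_handle (a point): Middle of the cover's black handle bar: a round bar 10 mm thick, 54 mm long, along y, standing 40 mm off the cover's front face on two thin stays 27 mm either side of its middle. It moves with the cover: 170 mm before the hinge and 45 mm above it when shut. The free gap between bar and face is 35 mm.
- pad_top (a point): Centre of the ink pad's upper face, 20 mm above the desk. The pad (62 by 94 by 17 mm, long side along y) is fixed on a thin grey mat (180 by 250 mm, 3 mm thick) that is fixed to the desk. Axes: x away from the robot, y left (both turned by the mat's yaw), z up. Printed rings on the mat's top have their centres 95 mm to +y (left), 95 mm to -y (right) and 90 mm to +x (behind) of this point.
- ring_behind (a point): Centre of the printed ring behind the ink pad, on the mat's top, 3 mm above the desk. Each of the three rings is a white disc with a black rim, 70 mm across. If the balance stands to the left of the mat, the left ring lies between ink pad and balance; if it stands to the right, the right ring does.

How it is judged (in metres and radians):
At the end, for the whole second after the job is handed in: Cup on the pan under the shut cover (under 0.04 rad); stamp on the ink pad; vial on the ring between ink pad and balance; bottle on the ring behind the pad; each upright (0.12 rad), within 15 mm of its target's centre and 5 mm of its resting height, released, at rest (horizontal distance between cup_mid and pan below 0.015 m and height (world z) of cup_mid between 0.054 and 0.064 m and angle between each of cup_mid, stamp_mid, vial_mid, bottle_mid's own z axis and vertical below 0.12 rad and linear speed of each of cup, stamp, vial, bottle below 0.02 m/s and value of joint cover below 0.04 rad and horizontal distance between stamp_mid and pad_top below 0.015 m and height (world z) of stamp_mid between 0.046 and 0.056 m and ((world y of pan above -0.06 m and y of vial_mid in the frame of pad_top between 0.08 and 0.11 m and x of vial_mid in the frame of pad_top between -0.015 and 0.015 m) or (world y of pan below -0.06 m and y of vial_mid in the frame of pad_top between -0.11 and -0.08 m and x of vial_mid in the frame of pad_top between -0.015 and 0.015 m)) and height (world z) of vial_mid between 0.046 and 0.056 m and horizontal distance between bottle_mid and ring_behind below 0.015 m and height (world z) of bottle_mid between 0.0525 and 0.0625 m); the robot touches nothing.
It also fails if it takes over 144 s, if anything falls off the work surface, if the arm or the gripper's body presses on something with over 40 N, if the wrist force passes 120 N, or if a joint passes its speed limit or range.

## Working session

There is one attempt and no reset: what is moved stays moved. The work goes in short steps, Python scripts to look and compute and a tool call to move; the robot and the scene stay as the last step left them, time stands still between calls to the robot, and variables do not carry over. Pictures are saved under pics/ and viewed, about 12 in all and at most 16, crops included, and the job is handed in when it is done.

Besides the shell and the picture viewer there is one more tool, called after "Request:" by a JSON object that holds its "op" and its "data". servo_tool: Moves the arm, as the interface text tells. Its arguments: {"type":"object","properties":{"motion":{"type":"array","items":{"type":"array","items":{"type":"array","items":{"type":"number"}}}},"grip":{"type":"number"}},"required":["motion"]}

```bash
ls; mkdir -p pics; cat > h.py <<'E'
import numpy as np, cv2
from rig import readout, imaging, close_job, boxes_of
def w(p,m): return np.array(m["R"]).T@(np.array(p)-np.array(m["t"]))
def snap(n,f=None):
    m=imaging.camera_model(n); im,d=imaging.camera(n)
    if f: cv2.imwrite('pics/'+f,im[:,:,::-1])
    return im,d,m
def px(u,v,d,m):
    z=d[int(v),int(u)]; return w([(u-m["cx"])*z/m["fx"],(v-m["cy"])*z/m["fy"],z],m)
E
python3 - <<'E'
from h import *
print(readout.read_state())
for n in ("scene","top"):
    im,d,m=snap(n,n+'0.png')
    print(n,{k:np.round(v,2).tolist() for k,v in m.items()})
    for l in ("cup_mid","stamp_mid","vial_mid","bottle_mid","cover","cover_handle","pan","pad_top"):
        try: print(l,[(round(b["confidence"],2),np.round(w(b["point"],m)).tolist()) for b in boxes_of(l,n)])
        except Exception as e: print(l,e)
E
```

```text
pics
{'time': 0.0, 'joints': array([ 1.24748949,  0.50832619, -0.23753992,  1.50116104,  0.12572962,
        1.14892456, -0.15483306]), 'joint_velocities': array([-0.00082815,  0.00192901, -0.00021965,  0.00017565, -0.00152951,
        0.00075378, -0.00049151]), 'tau': array([-4.82669002e-04, -6.20601583e+01, -2.18659312e+00, -2.49660945e+01,
        1.27069975e-02,  1.20566666e-02,  2.36535766e-05]), 'tcp_pos': array([ 259.57414427, -567.97037458,  230.42772754]), 'orientation': array([ 3.14153164e+00,  1.82382324e-03, -1.14197669e+00]), 'ft_force': array([ 0.06290514,  0.21750459, -0.23331017]), 'moment': array([ 0.03986973, -0.04199725,  0.01543195]), 'opening': 85.26708553030831}
scene {'fx': 514.37, 'fy': 514.37, 'cx': 313.1, 'cy': 235.82, 'R': [[0.99, 0.13, 0.01], [0.1, -0.66, -0.75], [-0.09, 0.74, -0.67]], 't': [-524.96, -17.38, 1357.0]}
cup_mid [(0.67, [484.0, -443.0, 21.0])]
stamp_mid [(0.6, [432.0, -133.0, 20.0])]
vial_mid [(0.58, [412.0, -377.0, 68.0])]
bottle_mid [(0.83, [590.0, 361.0, 71.0])]
cover [(0.56, [556.0, 124.0, 103.0])]
cover_handle [(0.81, [557.0, 123.0, 107.0])]
pan [(0.91, [551.0, 109.0, 84.0])]
pad_top []
top {'fx': 533.66, 'fy': 533.66, 'cx': 316.06, 'cy': 246.81, 'R': [[-0.02, -1.0, -0.01], [-0.98, 0.03, -0.19], [0.19, 0.0, -0.98]], 't': [-30.75, 524.51, 1270.26]}
cup_mid [(0.83, [488.0, -460.0, 17.0])]
stamp_mid [(0.23, [552.0, 158.0, 107.0])]
vial_mid [(0.5, [405.0, -365.0, 85.0])]
bottle_mid [(0.72, [584.0, 363.0, 83.0]), (0.24, [547.0, 159.0, 106.0])]
cover [(0.61, [547.0, 158.0, 108.0])]
cover_handle [(0.95, [544.0, 158.0, 110.0])]
pan [(0.64, [530.0, 150.0, 99.0])]
pad_top [(0.89, [590.0, -273.0, 3.0])]
```

View pics/scene0.png

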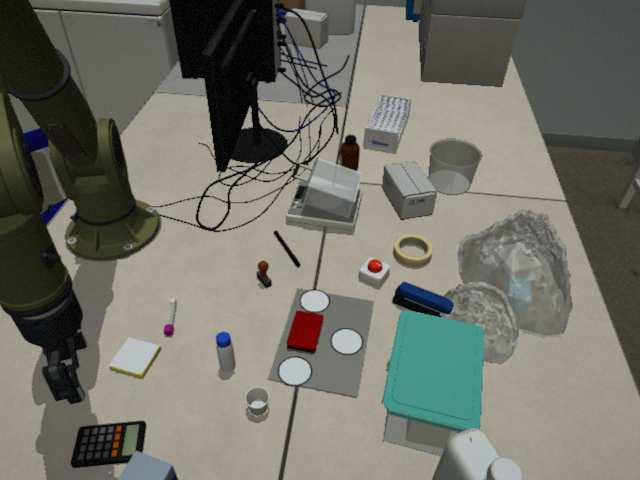

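View pics/top0.png

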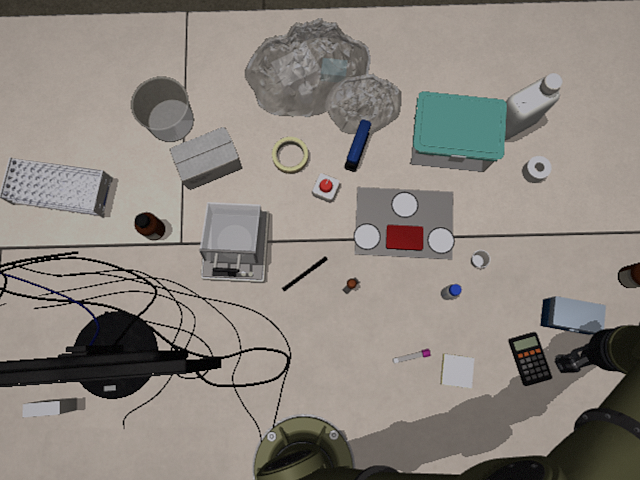

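The scene view shows the balance left of the mat (top view ~235,240), with the cover ajar. The mat has the red pad at (405,237) and rings at (367,236), (441,240) and (404,204). In the top view the stamp is at (351,285), the vial at (453,291), the cup at (480,260) and the bottle at (150,226). So the vial goes on the left ring.

```bash
cat >> h.py <<'E'
def ray(u,v,m,z):
    R=np.array(m["R"]);c=-R.T@np.array(m["t"]);r=R.T@np.array([(u-m["cx"])/m["fx"],(v-m["cy"])/m["fy"],1.])
    return c+r*(z-c[2])/r[2]
def cloud(d,m):
    v,u=np.mgrid[0:480,0:640]
    P=np.stack([(u-m["cx"])*d/m["fx"],(v-m["cy"])*d/m["fy"],d],-1)-np.array(m["t"])
    P=P@np.array(m["R"]); P[d==0]=np.nan
    return P
E
python3 - <<'E'
from h import *
for n in ("top","scene"):
    im,d,m=snap(n); P=cloud(d,m)
    np.savez('c_'+n,im=im,P=P)
    hsv=cv2.cvtColor(im,cv2.COLOR_RGB2HSV)
    # white rings on the mat
    near=lambda x0,x1,y0,y1,z0,z1:(P[...,0]>x0)&(P[...,0]<x1)&(P[...,1]>y0)&(P[...,1]<y1)&(P[...,2]>z0)&(P[...,2]<z1)
    mask=((im.min(-1)>150)&near(480,760,-420,-20,-15,15)).astype(np.uint8)
    k,_,st,c=cv2.connectedComponentsWithStats(mask)
    for i in range(1,k):
        if st[i,4]>200: print(n,'ring?',st[i].tolist(),ray(*c[i],m,3).round(1))
    mask=((hsv[...,1]>150)&((hsv[...,0]<8)|(hsv[...,0]>172))&near(480,760,-420,-80,8,30)).astype(np.uint8)
    v,u=np.nonzero(mask); print(n,'red',len(u),ray(u.mean(),v.mean(),m,20).round(1), np.nanmedian(P[mask>0][:,2]))
    # objects
    for nm,b in dict(cup=(440,540,-500,-400,8,60),stamp=(380,480,-180,-90,8,80),vial=(360,460,-430,-310,15,120),bottle=(530,650,300,420,15,130)).items():
        Q=P[near(*b)]
        if len(Q): zt=np.percentile(Q[:,2],97); T=Q[Q[:,2]>zt-8]; print(n,nm,len(Q),'ztop',zt.round(1),'topmean',T.mean(0).round(1),'lo',Q.min(0).round(),'hi',Q.max(0).round())
    for z0,z1 in ((24,38),(22,150)):
        Q=P[near(400,720,30,280,z0,z1)][:,:2].astype(np.float32); print(n,len(Q),cv2.minAreaRect(Q))
im=cv2.imread('pics/top0.png'); cv2.imwrite('pics/c1.png',cv2.resize(im[180:310,170:500],None,fx=2.4,fy=2.4,interpolation=2))
im=cv2.imread('pics/scene0.png'); cv2.imwrite('pics/c2.png',cv2.resize(im[140:240,270:400],None,fx=5,fy=5,interpolation=2))
E
```

```text
top ring? [306, 161, 156, 78, 5563] [ 674.2 -186.2    3. ]
top ring? [393, 193, 24, 23, 435] [ 639.9 -276.7    3. ]
top ring? [355, 225, 24, 23, 445] [ 557.6 -174.5    3. ]
top ring? [429, 228, 24, 24, 444] [ 542.4 -364.     3. ]
top ring? [351, 256, 42, 11, 266] [ 492.8 -186.4    3. ]
top red 831 [ 548.5 -268.8   20. ] 20.615275769312863
top cup 182 ztop 42.6 topmean [ 487.7 -455.8   38.6] lo [ 464. -498.    8.] hi [ 530. -403.   46.]
top stamp 146 ztop 64.3 topmean [ 430.9 -127.9   60.6] lo [ 390. -173.    8.] hi [476. -91.  67.]
top vial 227 ztop 102.2 topmean [ 405.1 -368.9   98.1] lo [ 390. -383.   15.] hi [ 420. -353.  107.]
top bottle 613 ztop 112.0 topmean [589.7 372.3 109.3] lo [561. 343.  15.] hi [618. 400. 115.]
top 1397 ((580.7249755859375, 164.89321899414062), (289.3419494628906, 191.0098114013672), 7.803682804107666)
top 5320 ((584.0093383789062, 182.2376708984375), (211.15243530273438, 266.8282775878906), 86.09192657470703)
scene ring? [320, 264, 39, 32, 373] [ 605.2 -100.8    3. ]
scene ring? [373, 269, 30, 42, 230] [ 722.5 -103.5    3. ]
scene ring? [276, 285, 20, 38
[... 188 characters left out ...]
0.8 -362.3    3. ]
scene red 1050 [ 549.5 -271.8   20. ] 21.42701304049624
scene cup 429 ztop 41.2 topmean [ 484.2 -447.8   38.2] lo [ 463. -474.    8.] hi [ 508. -428.   43.]
scene stamp 234 ztop 65.1 topmean [ 430.9 -130.3   61.6] lo [ 410. -151.    8.] hi [ 449. -113.   68.]
scene vial 540 ztop 99.7 topmean [ 405.3 -370.8   97.4] lo [ 390. -386.   15.] hi [ 421. -357.  103.]
scene bottle 546 ztop 110.7 topmean [589.4 371.3 109. ] lo [560. 341.  15.] hi [618. 390. 113.]
scene 1156 ((580.3558349609375, 164.10601806640625), (288.6876220703125, 193.72467041015625), 7.515646457672119)
scene 4040 ((582.779541015625, 178.9485626220703), (211.6148223876953, 270.78179931640625), 87.60214233398438)
```

View pics/c2.png

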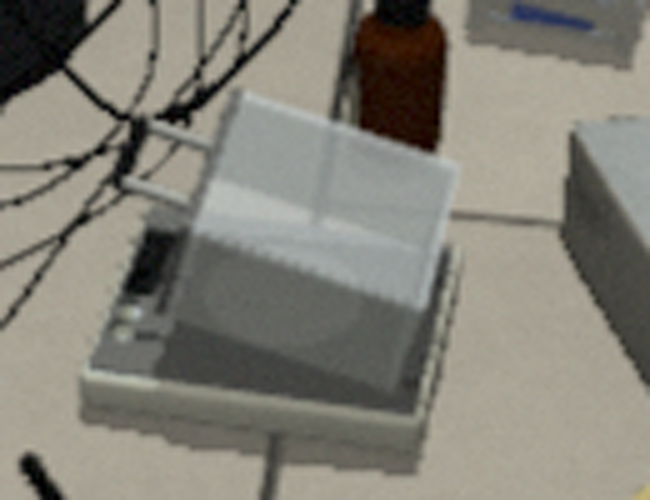

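The cover is clearly ajar by about 0.3 rad. The ring geometry agrees across both cameras. Next I'll refine the balance pose from the point clouds and plan the vial grasp.

```bash
cat >> h.py <<'E'
from scipy.spatial.transform import Rotation as Ro
def plan(*wp):
    """rows (cm, rad) from the present pose to world way-points x,y,z,yaw"""
    s=readout.read_state(); p=np.array(s["tcp_pos"]); R=Ro.from_euler('xyz',s["orientation"]).as_matrix()
    print('at',p.round(1),np.round(s["orientation"],3),'F',np.round(s["ft_force"],1),'open',round(s["opening"],1),'t',round(s["time"],2))
    for q in wp:
        dy=-(q[3]-s["orientation"][2]); dy=(dy+np.pi)%(2*np.pi)-np.pi
        print([*np.round(R.T@(np.array(q[:3])-p)/10,1).tolist(),round(dy,2)],end=',')
    print()
E
python3 - <<'E'
from h import *
P0=[]
for n in ("top","scene"):
    z=np.load('c_%s.npz'%n); P=z['P'];im=z['im']
    B=(P[...,0]>430)&(P[...,0]<690)&(P[...,1]>70)&(P[...,1]<245)
    hs,_=np.histogram(P[B][:,2],bins=np.arange(-10,150,5)); print(n,hs.tolist())
    Q=P[B&(P[...,2]>18)&(P[...,2]<42)]
    for p in (0,1): print(n,cv2.minAreaRect(Q[:,:2].astype(np.float32)),len(Q))
    D=P[B&(P[...,2]>70)&(im.max(-1)<70)]
    if len(D): print('dark high',len(D),D.mean(0).round(1),D.min(0).round(),D.max(0).round())
plan((405,-370,230,-.74),(405,-370,120,-.74),(405,-370,40,-.74))
E
```

```text
top [104, 849, 727, 64, 19, 27, 51, 250, 755, 370, 14, 4, 4, 11, 9, 32, 56, 51, 53, 62, 145, 396, 444, 461, 510, 556, 508, 195, 13, 0, 0]
top ((540.6358032226562, 160.14584350585938), (160.47816467285156, 183.46817016601562), 85.72685241699219) 1448
top ((540.6358032226562, 160.14584350585938), (160.47816467285156, 183.46817016601562), 85.72685241699219) 1448
dark high 235 [500.  136.5 105.8] [455.  90.  70.] [611. 229. 131.]
scene [8, 661, 735, 45, 68, 103, 117, 167, 569, 407, 37, 34, 42, 39, 69, 69, 77, 86, 78, 85, 93, 240, 313, 304, 267, 290, 296, 148, 2, 0, 0]
scene ((539.818115234375, 157.34169006347656), (160.95249938964844, 185.7218017578125), 85.52233123779297) 1316
scene ((539.818115234375, 157.34169006347656), (160.95249938964844, 185.7218017578125), 85.52233123779297) 1316
dark high 70 [472.9 137.  113.2] [454.  93.  70.] [497. 193. 130.]
at [ 259.8 -568.4  231.3] [-3.142 -0.    -1.142] F [-0.1 -0.1 -0.4] open 85.4 t 1.0
[-12.0, -21.5, 0.1, np.float64(-0.4)],[-12.0, -21.5, 11.1, np.float64(-0.4)],[-12.0, -21.5, 19.1, np.float64(-0.4)],
```

View pics/c1.png

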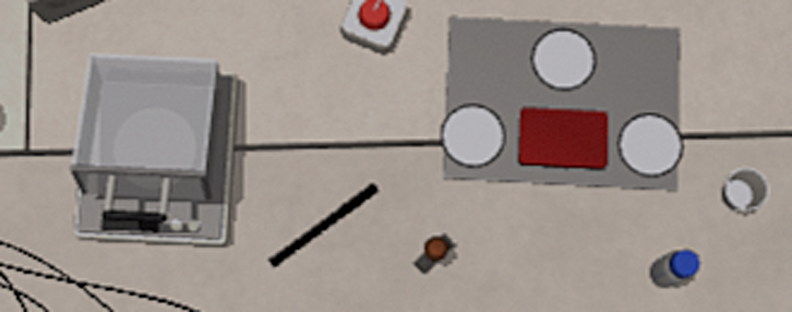

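Body rectangle 160x185 at (540,159), yaw about -0.077, agreed by both cameras. In the crop the pan circle is at ~(155,145) and the bar at ~(133,220). Going for the vial now.

Request:
{"op": "servo_tool", "data": {"motion": [[[-4, -7, 0, -0.15], [-8, -14, 0, -0.3], [-12, -21.5, 0, -0.4], [-12, -21.5, 0, -0.4], [-12, -21.5, 0, -0.4]]], "grip": 1}}

```text
time: 1.62
tcp_pos: [409.3, -364.9, 232.0]
orientation: [-3.139, -0.001, -0.733]
ft_force: [-0.7, -1.2, 0.1]
opening: 85.6
```

```bash
python3 - <<'E'
from h import *
plan((405,-370,120,-.74),(405,-370,40,-.74))
im,d,m=snap('wrist','w1.png'); P=cloud(d,m); print([(round(b["confidence"],2),w(b["point"],m).round()) for b in boxes_of('vial_mid','wrist')])
Q=P[P[...,2]>85]; print(Q.mean(0),Q.min(0),Q.max(0))
E
```

```text
at [ 409.3 -364.9  232. ] [-3.139e+00 -1.000e-03 -7.330e-01] F [-0.7 -1.2  0.1] open 85.6 t 1.62
[0.0, 0.7, 11.2, np.float64(0.01)],[0.0, 0.7, 19.2, np.float64(0.01)],
[(0.95, array([ 410., -363.,   91.]))]
[ 414.96971669 -356.91332953  293.02559748] [ 354.15871266 -414.60094654   85.05512235] [ 471.62937267 -306.32512862  324.48823581]
```

```bash
python3 - <<'E'
from h import *
plan((405,-370,40,-.74))
im,d,m=snap('wrist','w1.png'); P=cloud(d,m)
M=(P[...,2]>91)&(P[...,2]<112);Q=P[M]; print(len(Q),Q.mean(0),Q.min(0),Q.max(0))
E
```

```text
at [ 405.7 -369.7  231.5] [ 3.141 -0.    -0.741] F [-0.1 -1.2  0.1] open 85.6 t 1.73
[-0.0, 0.1, 19.1, np.float64(-0.0)],
1184 [ 406.11102279 -367.60066593   95.54786756] [ 392.08387847 -381.61076733   91.16712237] [ 419.00277476 -354.7565402    98.06721324]
```

View pics/w1.png

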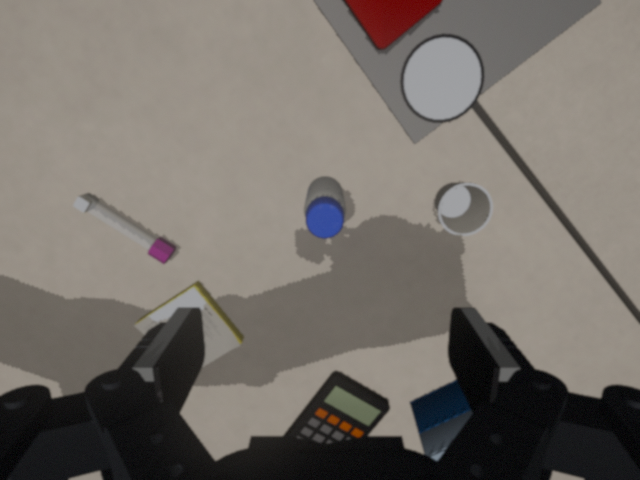

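The wrist view shows the vial at (325,215) centred between the fingers, and the cup rim at (465,209). Descending and gripping.

Request:
{"op": "servo_tool", "data": {"motion": [[[0, 0, 5, 0], [0, 0, 10, 0], [0, 0, 15, 0], [0, -0.1, 19.1, 0], [0, -0.1, 19.1, 0]]]}}

```text
time: 2.4
tcp_pos: [402.8, -370.1, 37.7]
orientation: [3.14, 0.006, -0.745]
ft_force: [-0.6, 1.4, 0.4]
opening: 85.3
```

Request:
{"op": "servo_tool", "data": {"motion": [[[0, 0, 0.2, 0], [0, 0, 0.2, 0], [0, 0, 0.2, 0], [0, 0, 0.2, 0], [0, 0, 0.2, 0]]], "grip": 0}}

```text
time: 3.02
tcp_pos: [403.3, -370.9, 37.2]
orientation: [3.139, 0.003, -0.745]
ft_force: [-1.2, 0.9, 6.1]
opening: 30.6
```

```bash
python3 - <<'E'
from h import *
plan((405,-370,160,-.74),(556.6,-173.3,160,-.3),(556.6,-173.3,60,-.3))
E
```

```text
at [ 403.3 -370.9   37.2] [ 3.139e+00  3.000e-03 -7.450e-01] F [-1.2  0.9  6.1] open 30.6 t 3.02
[0.0, -0.2, -12.3, np.float64(-0.01)],[-2.2, -24.9, -12.3, np.float64(-0.45)],[-2.1, -24.9, -2.3, np.float64(-0.45)],
```

Request:
{"op": "servo_tool", "data": {"motion": [[[0, 0, -4, 0], [0, 0, -8, 0], [0, 0, -12, 0], [0, 0, -12, 0], [0, -3, -12, 0]]]}}

```text
time: 3.65
tcp_pos: [422.5, -350.9, 157.5]
orientation: [3.138, 0.002, -0.75]
ft_force: [1.0, 0.1, -1.1]
opening: 30.5
```

```bash
python3 - <<'E'
from h import *
plan((556.6,-173.3,160,-.3),(556.6,-173.3,60,-.3))
E
```

```text
at [ 422.5 -350.9  157.5] [ 3.138e+00  2.000e-03 -7.500e-01] F [ 1.   0.1 -1.1] open 30.5 t 3.65
[-2.3, -22.1, -0.3, np.float64(-0.45)],[-2.3, -22.2, 9.7, np.float64(-0.45)],
```

Request:
{"op": "servo_tool", "data": {"motion": [[[-0.6, -5.5, 0, -0.12], [-1.2, -11, 0, -0.24], [-1.8, -16.5, 0, -0.36], [-2.3, -22.1, 0, -0.45], [-2.3, -22.1, 0, -0.45]]]}}

```text
time: 4.28
tcp_pos: [558.8, -167.6, 156.5]
orientation: [-3.14, 0.003, -0.291]
ft_force: [-0.6, 0.1, -1.3]
opening: 30.9
```

Request:
{"op": "servo_tool", "data": {"motion": [[[0, 0, 0, 0], [0, 0, 0, 0], [0, 0, 0, 0], [0, 0, 0, 0], [0, 0, 0, 0]]]}}

```text
time: 4.9
tcp_pos: [558.6, -168.1, 156.6]
orientation: [-3.141, 0.003, -0.292]
ft_force: [0.1, -0.1, -0.6]
opening: 30.6
```

```bash
python3 - <<'E'
from h import *
plan((556.6,-173.3,60,-.3),(556.6,-173.3,41,-.3))
E
```

```text
at [ 558.6 -168.1  156.6] [-3.141e+00  3.000e-03 -2.920e-01] F [ 0.1 -0.1 -0.6] open 30.6 t 4.9
[-0.0, 0.6, 9.7, np.float64(0.01)],[-0.0, 0.6, 11.6, np.float64(0.01)],
```

Request:
{"op": "servo_tool", "data": {"motion": [[[0, 0.4, 4, 0], [0, 0.9, 8, 0], [0, 0.9, 10.5, 0], [0, 0.9, 11.5, 0], [0, 0.9, 11.5, 0]]]}}

```text
time: 5.52
tcp_pos: [556.0, -176.4, 41.8]
orientation: [-3.141, 0.003, -0.291]
ft_force: [-0.7, 0.9, -0.6]
opening: 30.9
```

Request:
{"op": "servo_tool", "data": {"motion": [[[0, 0, 0, 0], [0, 0, 0, 0], [0, 0, 0, 0], [0, 0, 0, 0], [0, 0, 0, 0]]]}}

```text
time: 6.15
tcp_pos: [556.0, -176.4, 41.8]
orientation: [-3.141, 0.003, -0.291]
ft_force: [-0.5, -0.3, -0.7]
opening: 31.2
```

Request:
{"op": "servo_tool", "data": {"motion": [[[0, 0, 0.1, 0], [0, 0, 0.15, 0], [0, 0, 0.2, 0], [0, 0, 0.2, 0], [0, 0, 0.2, 0]]]}}

```text
time: 6.78
tcp_pos: [556.0, -176.3, 40.2]
orientation: [-3.141, 0.003, -0.291]
ft_force: [-0.9, 0.4, 5.2]
opening: 30.6
```

Request:
{"op": "servo_tool", "data": {"motion": [[[0, 0, 0, 0], [0, 0, 0, 0], [0, 0, 0, 0], [0, 0, 0, 0], [0, 0, 0, 0]]], "grip": 1}}

```text
time: 7.4
tcp_pos: [556.0, -176.3, 40.2]
orientation: [-3.141, 0.003, -0.291]
ft_force: [-0.3, 0.0, -0.2]
opening: 85.4
```

Request:
{"op": "servo_tool", "data": {"motion": [[[0, 0, -1, 0], [0, 0, -5, 0], [0, 0, -10, 0], [0, 0, -14, 0], [0, 0, -14, 0]]]}}

```text
time: 8.02
tcp_pos: [558.3, -176.7, 184.3]
orientation: [-3.141, -0.004, -0.291]
ft_force: [0.4, 0.6, 1.0]
opening: 85.2
```

```bash
python3 - <<'E'
from h import *
plan((556.6,-173.3,160,-.3),(431,-129,180,-.3),(431,-129,23,-.3))
im,d,m=snap('wrist','w2.png'); P=cloud(d,m)
M=(P[...,2]>91)&(P[...,2]<112);Q=P[M]; print(len(Q),Q.mean(0),Q.min(0),Q.max(0))
E
```

```text
at [ 558.3 -176.7  184.3] [-3.141 -0.004 -0.291] F [0.4 0.6 1. ] open 85.2 t 8.03
[-0.3, -0.3, 2.4, np.float64(0.01)],[-13.6, -0.9, 0.4, np.float64(0.01)],[-13.6, -0.9, 16.1, np.float64(0.01)],
1760 [ 557.70825376 -171.90939009   98.35821941] [ 543.85129992 -186.63882462   91.04815661] [ 570.80933992 -159.50942846  100.75292625]
```

View pics/w2.png

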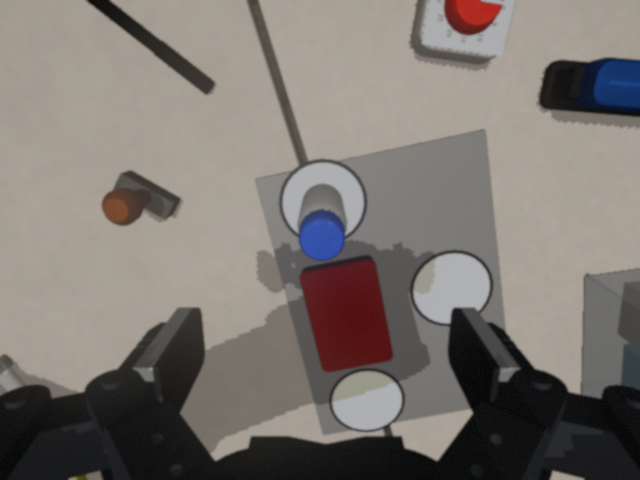

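The vial (322,235) stands inside the ring. Cloud centre (557.7,-172) against the ring's (556.6,-173). Stamp next, seen at (125,205).

Request:
{"op": "servo_tool", "data": {"motion": [[[-5, -0.3, 0, 0], [-10, -0.6, 0, 0], [-13.6, -0.9, 0, 0], [-13.6, -0.9, 0, 0], [-13.6, -0.9, 0, 0]]]}}

```text
time: 8.7
tcp_pos: [429.8, -129.3, 181.8]
orientation: [-3.141, -0.001, -0.292]
ft_force: [0.3, 0.5, -0.2]
opening: 85.7
```

Request:
{"op": "servo_tool", "data": {"motion": [[[0, 0, 0, 0], [0, 0, 0, 0], [0, 0, 0, 0], [0, 0, 0, 0], [0, 0, 0, 0]]]}}

```text
time: 9.32
tcp_pos: [429.9, -129.3, 181.8]
orientation: [-3.141, -0.001, -0.292]
ft_force: [-0.4, 0.2, 0.3]
opening: 85.7
```

```bash
python3 - <<'E'
from h import *
im,d,m=snap('wrist'); P=cloud(d,m)
B=(abs(P[...,0]-431)<45)&(abs(P[...,1]+129)<45)
Q=P[B&(P[...,2]>48)&(P[...,2]<75)]; print(len(Q),Q.mean(0),(Q.min(0)+Q.max(0))/2,Q.max(0)-Q.min(0))
Q=P[B&(P[...,2]>8)&(P[...,2]<30)]; print(len(Q),Q.mean(0),cv2.minAreaRect(Q[:,:2].astype(np.float32)))
plan((431,-129,23,-.3))
E
```

```text
1082 [ 431.24900848 -125.04001151   58.13198709] [ 430.66720528 -126.62421327   55.41803638] [24.69044121 24.78131128 14.80553075]
762 [ 429.96777358 -121.92009964   16.48078957] ((430.8220520019531, -126.64143371582031), (16.431324005126953, 44.21540832519531), 42.30064392089844)
at [ 429.9 -129.3  181.9] [-3.141e+00 -1.000e-03 -2.920e-01] F [ 0.4 -0.6  1. ] open 85.6 t 9.38
[0.1, -0.0, 15.9, np.float64(0.01)],
```

Request:
{"op": "servo_tool", "data": {"motion": [[[0, -0.3, 5, 0], [0, -0.3, 10, 0], [0, -0.3, 14, 0], [0, -0.3, 15.9, 0], [0, -0.3, 15.9, 0]]]}}

```text
time: 10.0
tcp_pos: [430.2, -125.9, 21.8]
orientation: [-3.141, 0.002, -0.291]
ft_force: [-0.3, -0.2, 1.2]
opening: 85.4
```

Request:
{"op": "servo_tool", "data": {"motion": [[[0, 0, 0, 0], [0, 0, 0, 0], [0, 0, 0, 0], [0, 0, 0, 0], [0, 0, 0, 0]]], "grip": 0}}

```text
time: 10.62
tcp_pos: [430.6, -126.2, 22.6]
orientation: [-3.141, 0.0, -0.291]
ft_force: [-1.2, 0.2, 7.2]
opening: 23.8
```

Request:
{"op": "servo_tool", "data": {"motion": [[[0, 0, -4, 0], [0, 0, -8, 0], [0, 0, -12, 0], [0, 0, -14, 0], [0, 0, -14, 0]]]}}

```text
time: 11.25
tcp_pos: [431.3, -126.7, 164.0]
orientation: [3.142, -0.003, -0.292]
ft_force: [-0.9, 0.5, -0.5]
opening: 23.6
```

```bash
python3 - <<'E'
from h import *
plan((549,-268.5,170,-1.11),(549,-268.5,60,-1.11))
E
```

```text
at [ 431.3 -126.7  164. ] [ 3.142e+00 -3.000e-03 -2.920e-01] F [-0.9  0.5 -0.5] open 23.6 t 11.25
[15.4, 10.2, -0.6, np.float64(0.82)],[15.3, 10.2, 10.4, np.float64(0.82)],
```

Request:
{"op": "servo_tool", "data": {"motion": [[[3.8, 2.5, -0.5, 0.16], [7.6, 5, -0.5, 0.33], [11.4, 7.5, -0.5, 0.5], [15.3, 10.2, -0.5, 0.66], [15.3, 10.2, -0.5, 0.82]]]}}

```text
time: 11.88
tcp_pos: [549.0, -271.6, 167.0]
orientation: [-3.141, -0.002, -1.121]
ft_force: [-0.5, 0.9, -1.1]
opening: 23.2
```

Request:
{"op": "servo_tool", "data": {"motion": [[[0, 0, 0, 0], [0, 0, 0, 0], [0, 0, 0, 0], [0, 0, 0, 0], [0, 0, 0, 0]]]}}

```text
time: 12.5
tcp_pos: [549.0, -271.6, 167.2]
orientation: [-3.141, -0.002, -1.12]
ft_force: [-1.0, -0.1, -1.2]
opening: 23.9
```

```bash
python3 - <<'E'
from h import *
plan((549,-268.5,43,-1.11))
E
```

```text
at [ 549.  -271.6  167.2] [-3.141e+00 -2.000e-03 -1.120e+00] F [-1.  -0.1 -1.2] open 23.9 t 12.5
[-0.3, -0.1, 12.4, np.float64(-0.01)],
```

Request:
{"op": "servo_tool", "data": {"motion": [[[-0.3, -0.1, 4, 0], [-0.3, -0.1, 8, 0], [-0.3, -0.1, 11, 0], [-0.3, -0.1, 12.2, 0], [-0.3, -0.1, 12.4, 0]]]}}

```text
time: 13.12
tcp_pos: [549.0, -268.7, 43.2]
orientation: [-3.141, -0.002, -1.12]
ft_force: [-0.3, -0.6, -0.2]
opening: 23.8
```

Request:
{"op": "servo_tool", "data": {"motion": [[[0, 0, 0, 0], [0, 0, 0, 0], [0, 0, 0, 0], [0, 0, 0, 0], [0, 0, 0, 0]]]}}

```text
time: 13.75
tcp_pos: [549.0, -268.8, 43.4]
orientation: [-3.141, -0.002, -1.12]
ft_force: [0.6, -0.4, 0.4]
opening: 23.8
```

Request:
{"op": "servo_tool", "data": {"motion": [[[0, 0, 0.1, 0], [0, 0, 0.1, 0], [0, 0, 0.1, 0], [0, 0, 0.1, 0], [0, 0, 0.1, 0]]]}}

```text
time: 14.38
tcp_pos: [549.1, -268.8, 42.7]
orientation: [-3.141, -0.003, -1.12]
ft_force: [-0.9, 1.5, 5.6]
opening: 23.3
```

Request:
{"op": "servo_tool", "data": {"motion": [[[0, 0, 0, 0], [0, 0, 0, 0], [0, 0, 0, 0], [0, 0, 0, 0], [0, 0, 0, 0]]], "grip": 1}}

```text
time: 15.0
tcp_pos: [549.1, -268.8, 42.6]
orientation: [-3.141, -0.003, -1.12]
ft_force: [0.9, -0.5, -0.7]
opening: 85.8
```

Request:
{"op": "servo_tool", "data": {"motion": [[[0, 0, -1, 0], [0, 0, -6, 0], [0, 0, -12, 0], [0, 0, -18, 0], [0, 0, -20, 0]]]}}

```text
time: 15.62
tcp_pos: [550.2, -268.7, 248.0]
orientation: [-3.136, -0.008, -1.12]
ft_force: [0.2, 0.4, -0.5]
opening: 85.5
```

```bash
python3 - <<'E'
from h import *
im,d,m=snap('wrist'); P=cloud(d,m)
B=(abs(P[...,0]-549)<45)&(abs(P[...,1]+268)<35)
Q=P[B&(P[...,2]>66)&(P[...,2]<95)]; print(len(Q),(Q.min(0)+Q.max(0))/2,Q.max(0)-Q.min(0),np.percentile(Q[:,2],95))
Q=P[B&(P[...,2]>29)&(P[...,2]<45)]; print(len(Q),cv2.minAreaRect(Q[:,:2].astype(np.float32)))
plan((555,-60,260,-.4),(570,150,260,.2),(589,372,240,.56))
E
```

```text
810 [ 548.71267338 -268.69499467   74.45615711] [24.54785911 24.59076423 16.07906842] 81.58834537855213
556 ((548.6550903320312, -268.526123046875), (43.99219512939453, 16.56977081298828), 84.22140502929688)
at [ 550.5 -268.9  249. ] [-3.135 -0.009 -1.12 ] F [ 0.3 -0.7  1.7] open 85.3 t 15.68
[-18.6, -9.5, -1.2, np.float64(-0.72)],[-36.8, -20.0, -1.3, np.float64(-1.32)],[-56.0, -31.4, 0.6, np.float64(-1.68)],
```

The stamp is upright on the pad at (548.7,-268.6). Moving to the bottle, with a look at the balance on the way.

Request:
{"op": "servo_tool", "data": {"motion": [[[-4, -2, -1.5, -0.15], [-8.5, -4.5, -1.5, -0.3], [-13, -7, -1.5, -0.45], [-18, -9.5, -1.5, -0.6], [-22, -12, -1.5, -0.75]]]}}

```text
time: 16.3
tcp_pos: [561.9, -16.2, 262.9]
orientation: [3.14, -0.011, -0.364]
ft_force: [1.7, -0.3, -0.3]
opening: 85.6
```

```bash
python3 - <<'E'
from h import *
plan((570,150,300,.2),(505,110,300,.2))
E
```

```text
at [561.9 -16.2 262.9] [ 3.14  -0.011 -0.364] F [ 1.7 -0.3 -0.3] open 85.6 t 16.3
[-5.1, -15.8, -3.8, np.float64(-0.56)],[-9.8, -9.8, -3.8, np.float64(-0.56)],
```

Request:
{"op": "servo_tool", "data": {"motion": [[[-1.5, -4, -1, -0.14], [-3, -8, -2, -0.28], [-4.5, -12, -3, -0.42], [-6.5, -15, -3.8, -0.56], [-6.5, -15, -3.8, -0.56]]]}}

```text
time: 16.92
tcp_pos: [552.9, 151.1, 300.6]
orientation: [3.136, -0.009, 0.203]
ft_force: [-0.2, -0.4, -0.4]
opening: 85.5
```

Request:
{"op": "servo_tool", "data": {"motion": [[[0, 0, 0, 0], [0, 0, 0, 0], [0, 0, 0, 0], [0, 0, 0, 0], [0, 0, 0, 0]]]}}

```text
time: 17.55
tcp_pos: [553.0, 150.9, 300.5]
orientation: [3.136, -0.009, 0.203]
ft_force: [0.0, -0.1, 0.9]
opening: 85.5
```

```bash
python3 - <<'E'
from h import *
im,d,m=snap('wrist','w3.png'); P=cloud(d,m); np.savez('c_wb',im=im,P=P,**{k:m[k] for k in m})
print([(l,round(b["confidence"],2),w(b["point"],m).round()) for l in ('pan','cover_handle','cover') for b in boxes_of(l,'wrist')])
B=(P[...,0]>430)&(P[...,0]<690)&(P[...,1]>60)&(P[...,1]<255)
Q=P[B&(P[...,2]>18)&(P[...,2]<36)]; print(cv2.minAreaRect(Q[:,:2].astype(np.float32)))
D=P[B&(P[...,2]>90)&(im.max(-1)<60)&(P[...,0]<500)]; print(len(D),np.median(D,0),D.min(0),D.max(0))
plan((589,372,240,.56))
E
```

```text
[('pan', 0.64, array([541., 173., 106.])), ('pan', 0.28, array([ 584., -168.,    3.])), ('cover_handle', 0.56, array([554., 168., 112.])), ('cover', 0.66, array([552., 164., 109.]))]
((541.0559692382812, 162.36219787597656), (160.0049591064453, 184.9181671142578), 85.77925872802734)
9306 [491.33288583 147.18322259 365.99583686] [457.03485508 127.24822489 120.32715733] [499.99844138 198.68220406 381.85716496]
at [552.9 151.2 300.6] [ 3.136 -0.009  0.203] F [ 0.   0.3 -0.3] open 85.5 t 17.75
[7.9, -20.9, 6.0, np.float64(-0.36)],
```

View pics/w3.png

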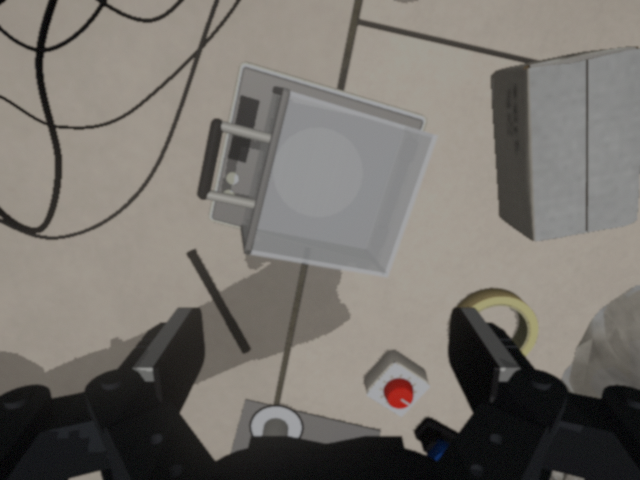

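The wrist view shows the pan circle centred at (317,172), the bar from (215,122) to (205,197), and the stays running to the cover face. The carton is at right (560,140).

```bash
python3 - <<'E'
from h import *
z=np.load('c_wb.npz'); m={k:z[k] for k in ("fx","fy","cx","cy","R","t")}; P=z['P'];im=z['im']
pan=ray(317,172,m,40); print('pan',pan.round(1))
for u in ((272,172),(362,172),(317,128),(317,216)): print(np.linalg.norm(ray(*u,m,40)-pan).round(1),end=' ')
D=P[100:210,190:240]; k=(im[100:210,190:240].max(-1)<70)&(D[...,2]>85)&(D[...,2]<150); D=D[k]
print('bar',len(D),np.median(D,0).round(1),D.mean(0).round(1),D.min(0).round(),D.max(0).round(),cv2.minAreaRect(D[:,:2].astype(np.float32)))
yaw=-.076; ex=np.array([np.cos(yaw),np.sin(yaw)]);ey=np.array([-ex[1],ex[0]])
b=(D.min(0)+D.max(0))/2; r=b[:2]-pan[:2]; print('bar in pan frame',r@ex,r@ey,b[2])
c=np.array([540.5,159.9]); print('body centre in pan frame',(c-pan[:2])@ex,(c-pan[:2])@ey)
for th in (0,.2,.25,.3): print(th,70-(170*np.cos(th)-45*np.sin(th)),36+170*np.sin(th)+45*np.cos(th))
E
```

```text
pan [544.9 163.2  40. ]
43.2 43.3 41.0 43.7 bar 815 [462.3 169.8 123.7] [462.3 169.5 123.6] [456. 138. 120.] [468. 199. 126.] ((461.954833984375, 168.5648193359375), (60.78904724121094, 7.967147350311279), 85.3070068359375)
bar in pan frame -83.02603501876972 -1.009934581430002 122.96696433477138
body centre in pan frame -4.097033417967088 -3.6216159298294284
0 -100.0 81.0
0.2 -87.67119834723331 113.87678223801628
0.25 -83.58193352435609 121.6597320502479
0.3 -79.10879385159274 129.22857714308
```

Bar and pan are consistent with theta of about 0.24, pan about (544.5,161.5). On to the bottle.

Request:
{"op": "servo_tool", "data": {"motion": [[[2, -5, 1.5, -0.1], [4, -10, 3, -0.2], [6, -15.5, 4.5, -0.3], [7.9, -20.9, 6, -0.36], [7.9, -20.9, 6, -0.36]]]}}

```text
time: 18.38
tcp_pos: [586.0, 377.0, 237.5]
orientation: [3.137, -0.003, 0.571]
ft_force: [-0.7, -0.2, -0.1]
opening: 85.4
```

Request:
{"op": "servo_tool", "data": {"motion": [[[0, 0, 0, 0], [0, 0, 0, 0], [0, 0, 0, 0], [0, 0, 0, 0], [0, 0, 0, 0]]]}}

```text
time: 19.0
tcp_pos: [586.2, 376.6, 237.8]
orientation: [3.137, -0.004, 0.57]
ft_force: [0.2, -0.5, -0.5]
opening: 85.6
```

```bash
python3 - <<'E'
from h import *
im,d,m=snap('wrist'); P=cloud(d,m)
B=(abs(P[...,0]-589)<50)&(abs(P[...,1]-372)<50)
for a,b in ((100,120),(15,80)):
    Q=P[B&(P[...,2]>a)&(P[...,2]<b)]; print(len(Q),(Q.min(0)+Q.max(0))/2,Q.max(0)-Q.min(0))
plan((589,371,42,.56))
E
```

```text
1761 [589.8982083  375.89106807 105.29490701] [31.87278317 32.04662855 10.52545089]
1578 [589.82919791 375.99062328  47.55674829] [58.06757333 57.66706715 64.88361833]
at [586.2 376.7 237.8] [ 3.137 -0.004  0.57 ] F [ 0.7 -0.6  0.3] open 85.3 t 19.05
[-0.1, 0.5, 19.6, np.float64(0.01)],
```

Request:
{"op": "servo_tool", "data": {"motion": [[[0.2, 0.4, 3, 0], [0.2, 0.4, 8, 0], [0.2, 0.4, 13, 0], [0.2, 0.4, 18, 0], [0.2, 0.4, 19.4, 0]]]}}

```text
time: 19.68
tcp_pos: [589.8, 372.5, 40.5]
orientation: [3.137, 0.002, 0.571]
ft_force: [0.0, -0.7, 0.3]
opening: 85.5
```

Request:
{"op": "servo_tool", "data": {"motion": [[[0, 0, 0, 0], [0, 0, 0, 0], [0, 0, 0, 0], [0, 0, 0, 0], [0, 0, 0, 0]]], "grip": 0}}

```text
time: 20.3
tcp_pos: [590.5, 373.2, 42.3]
orientation: [3.137, -0.001, 0.57]
ft_force: [0.3, 0.4, 8.0]
opening: 56.9
```

Request:
{"op": "servo_tool", "data": {"motion": [[[0, 0, 0, 0], [0, 0, -2, 0], [0, 0, -7, 0], [0, 0, -13, 0], [0, 0, -19, 0]]]}}

```text
time: 20.92
tcp_pos: [589.4, 373.9, 235.5]
orientation: [3.137, -0.002, 0.571]
ft_force: [1.1, 1.8, -0.6]
opening: 56.9
```

Request:
{"op": "servo_tool", "data": {"motion": [[[0, 0, -1, 0], [0, 0, -2, 0], [0, 0, -3, 0], [0, 0, -3, 0], [0, 0, -3, 0]]]}}

```text
time: 21.55
tcp_pos: [589.1, 373.7, 264.3]
orientation: [3.137, -0.0, 0.571]
ft_force: [0.0, 0.1, -0.6]
opening: 56.9
```

```bash
python3 - <<'E'
from h import *
plan((570,120,260,.1),(590,-100,260,-.3),(638.8,-275.4,240,-.5))
E
```

```text
at [589.1 373.7 264.3] [ 3.137 -0.     0.571] F [ 0.   0.1 -0.6] open 56.9 t 21.55
[-15.3, 20.3, 0.5, np.float64(0.47)],[-25.5, 39.9, 0.6, np.float64(0.87)],[-30.9, 57.3, 2.7, np.float64(1.07)],
```

Request:
{"op": "servo_tool", "data": {"motion": [[[-3.5, 4.5, 0, 0.15], [-7, 9, 0, 0.3], [-10.5, 13.5, 0, 0.45], [-13.5, 18.5, 0, 0.6], [-16.5, 23.5, 0, 0.75]]]}}

```text
time: 22.18
tcp_pos: [576.8, 84.7, 264.7]
orientation: [3.138, -0.002, -0.184]
ft_force: [1.3, -0.7, -0.3]
opening: 56.7
```

```bash
python3 - <<'E'
from h import *
plan((590,-100,260,-.9),(638.8,-275.4,240,-1.3))
E
```

```text
at [576.8  84.7 264.7] [ 3.138e+00 -2.000e-03 -1.840e-01] F [ 1.3 -0.7 -0.3] open 56.7 t 22.18
[4.7, 17.9, 0.5, np.float64(0.72)],[12.7, 34.3, 2.6, np.float64(1.12)],
```

Request:
{"op": "servo_tool", "data": {"motion": [[[1.3, 4.5, 0, 0.16], [2.6, 9, 0, 0.32], [3.9, 13.5, 0, 0.48], [5, 18, 0, 0.64], [6.8, 23, 0, 0.8]]]}}

```text
time: 22.8
tcp_pos: [601.2, -154.8, 265.2]
orientation: [3.14, -0.003, -0.988]
ft_force: [0.4, 0.1, -0.5]
opening: 57.0
```

```bash
python3 - <<'E'
from h import *
plan((638.8,-275.4,240,-1.3))
E
```

```text
at [ 601.2 -154.8  265.2] [ 3.14e+00 -3.00e-03 -9.88e-01] F [ 0.4  0.1 -0.5] open 57.0 t 22.8
[12.1, 3.5, 2.6, np.float64(0.31)],
```

Request:
{"op": "servo_tool", "data": {"motion": [[[4, 1.2, 1, 0.1], [8, 2.4, 2, 0.2], [12.1, 3.5, 2.6, 0.31], [12.1, 3.5, 2.6, 0.31], [12.1, 3.5, 2.6, 0.31]]]}}

```text
time: 23.42
tcp_pos: [638.4, -274.3, 238.7]
orientation: [3.14, -0.001, -1.297]
ft_force: [0.3, 0.6, -0.9]
opening: 57.2
```

Request:
{"op": "servo_tool", "data": {"motion": [[[0, 0, 0, 0], [0, 0, 0, 0], [0, 0, 0, 0], [0, 0, 0, 0], [0, 0, 0, 0]]]}}

```text
time: 24.05
tcp_pos: [638.4, -274.2, 238.7]
orientation: [3.14, -0.001, -1.297]
ft_force: [-0.5, -0.5, -0.5]
opening: 57.1
```

```bash
python3 - <<'E'
from h import *
plan((638.8,-275.4,46,-1.3))
im,d,m=snap('top','t2.png'); P=cloud(d,m)
B=(P[...,0]>640)&(P[...,0]<760)&(P[...,1]>-345)&(P[...,1]<-200)&(P[...,2]>15)&(P[...,2]<90)
Q=P[B]; print(len(Q), Q.min(0) if len(Q) else '')
E
```

```text
at [ 638.4 -274.2  238.7] [ 3.140e+00 -1.000e-03 -1.297e+00] F [-0.5 -0.5 -0.5] open 57.1 t 24.05
[0.1, -0.0, 19.3, np.float64(0.0)],
2 [ 756.18257988 -298.02682464   51.20312334]
```

Request:
{"op": "servo_tool", "data": {"motion": [[[0.1, 0, 5, 0], [0.1, 0, 10, 0], [0.1, 0, 15, 0], [0.1, 0, 18, 0], [0.1, 0, 19.1, 0]]]}}

```text
time: 24.72
tcp_pos: [637.4, -275.2, 45.5]
orientation: [3.138, 0.001, -1.297]
ft_force: [-0.6, 0.1, -1.2]
opening: 56.8
```

Request:
{"op": "servo_tool", "data": {"motion": [[[0, 0, 0, 0], [0, 0, 0, 0], [0, 0, 0, 0], [0, 0, 0, 0], [0, 0, 0, 0]]]}}

```text
time: 25.35
tcp_pos: [637.5, -275.3, 45.9]
orientation: [3.138, 0.0, -1.297]
ft_force: [0.0, 0.8, -1.0]
opening: 57.0
```

Request:
{"op": "servo_tool", "data": {"motion": [[[0, 0, 0.1, 0], [0, 0, 0.15, 0], [0, 0, 0.15, 0], [0, 0, 0.15, 0], [0, 0, 0.15, 0]]]}}

```text
time: 25.98
tcp_pos: [637.7, -275.3, 45.2]
orientation: [3.139, -0.0, -1.297]
ft_force: [-1.3, 0.4, 5.3]
opening: 56.7
```

Request:
{"op": "servo_tool", "data": {"motion": [[[0, 0, 0, 0], [0, 0, 0, 0], [0, 0, 0, 0], [0, 0, 0, 0], [0, 0, 0, 0]]], "grip": 1}}

```text
time: 26.6
tcp_pos: [637.7, -275.3, 45.2]
orientation: [3.139, -0.0, -1.297]
ft_force: [-0.2, -0.2, 0.6]
opening: 85.4
```

Request:
{"op": "servo_tool", "data": {"motion": [[[0, 0, -1, 0], [0, 0, -6, 0], [0, 0, -12, 0], [0, 0, -18, 0], [0, 0, -20, 0]]]}}

```text
time: 27.22
tcp_pos: [639.8, -275.4, 251.2]
orientation: [-3.138, -0.005, -1.297]
ft_force: [0.6, -0.5, -0.5]
opening: 85.5
```

Request:
{"op": "servo_tool", "data": {"motion": [[[0, 0, 0, 0], [0, 0, 0, 0], [0, 0, 0, 0], [0, 0, 0, 0], [0, 0, 0, 0]]]}}

```text
time: 27.85
tcp_pos: [639.6, -275.3, 250.4]
orientation: [-3.139, -0.004, -1.297]
ft_force: [-0.3, 0.2, 0.1]
opening: 85.8
```

```bash
python3 - <<'E'
from h import *
im,d,m=snap('wrist'); P=cloud(d,m)
B=(abs(P[...,0]-639)<50)&(abs(P[...,1]+275)<50)
for a,b in ((102,122),(15,80)):
    Q=P[B&(P[...,2]>a)&(P[...,2]<b)]; print(len(Q),(Q.min(0)+Q.max(0))/2,Q.max(0)-Q.min(0))
plan((600,-60,270,-.6),(462,168,200,-.076))
E
```

```text
1677 [ 640.68757458 -274.14794078  107.69908759] [31.86752486 31.74037905 11.26100178]
1000 [ 640.81431796 -273.93450302   47.5139583 ] [57.55243745 57.5915124  64.96067034]
at [ 639.7 -275.4  250.7] [-3.139 -0.004 -1.297] F [-0.1  0.9 -0.3] open 85.1 t 27.9
[-21.8, -2.0, -2.0, np.float64(-0.7)],[-47.5, 5.1, 4.9, np.float64(-1.22)],
```

The bottle is centred (640.7,-274). Now the cover bar, with the gripper pre-opened narrow.

Request:
{"op": "servo_tool", "data": {"motion": [[[-5, -0.5, -2, -0.15], [-10, -1, -2, -0.3], [-15, -1.2, -2, -0.45], [-20, -1.5, -2, -0.6], [-25, -1, -2, -0.75]]], "grip": 0.3}}

```text
time: 28.52
tcp_pos: [581.4, -30.1, 269.7]
orientation: [3.141, -0.005, -0.542]
ft_force: [1.2, 0.4, -0.6]
opening: 25.6
```

```bash
python3 - <<'E'
from h import *
plan((461,168.2,220,-.076),(461,168.2,150,-.076))
E
```

```text
at [581.4 -30.1 269.7] [ 3.141 -0.005 -0.542] F [ 1.2  0.4 -0.6] open 25.6 t 28.52
[-20.6, -10.8, 4.9, np.float64(-0.47)],[-20.6, -10.8, 11.9, np.float64(-0.47)],
```

Request:
{"op": "servo_tool", "data": {"motion": [[[-5, -2.5, 1, -0.12], [-10, -5, 2, -0.24], [-15, -8, 3.5, -0.36], [-20.6, -10.8, 4.9, -0.47], [-20.6, -10.8, 4.9, -0.47]]]}}

```text
time: 29.15
tcp_pos: [457.7, 172.7, 219.4]
orientation: [3.14, -0.003, -0.062]
ft_force: [0.3, -0.1, 0.4]
opening: 25.1
```

Request:
{"op": "servo_tool", "data": {"motion": [[[0, 0, 0, 0], [0, 0, 0, 0], [0, 0, 0, 0], [0, 0, 0, 0], [0, 0, 0, 0]]]}}

```text
time: 29.78
tcp_pos: [457.9, 172.3, 219.4]
orientation: [3.14, -0.003, -0.063]
ft_force: [0.4, 0.4, -0.0]
opening: 25.9
```

```bash
python3 - <<'E'
from h import *
im,d,m=snap('wrist','w4.png'); P=cloud(d,m)
k=(im.max(-1)<80)&(P[...,2]>90)&(P[...,2]<150)&(abs(P[...,0]-461)<40)&(abs(P[...,1]-168)<50); D=P[k]
print(len(D),np.median(D,0),D.min(0),D.max(0))
plan((461,168.2,150,-.076),(461,168.2,101,-.076))
E
```

```text
1640 [461.56210066 167.42479513 123.48687102] [454.45261781 125.56250942 113.11671328] [500.98469414 200.28328146 126.39216783]
at [457.8 172.4 219.4] [ 3.14e+00 -3.00e-03 -6.30e-02] F [0.  0.9 0.3] open 25.4 t 29.82
[0.3, 0.4, 6.9, np.float64(0.01)],[0.3, 0.4, 11.8, np.float64(0.01)],
```

View pics/w4.png

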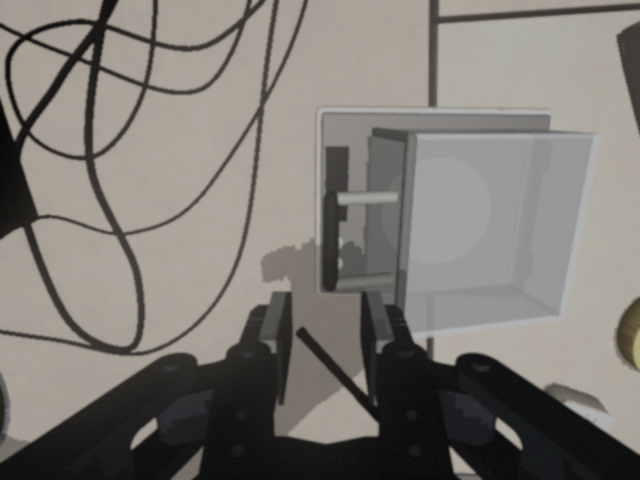

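The bar at (330,240) lies on the fingers' midline, measured at (461.5,168), which agrees. Descend and grip.

Request:
{"op": "servo_tool", "data": {"motion": [[[0.35, 0.4, 2, 0], [0.35, 0.4, 5, 0], [0.35, 0.4, 8, 0], [0.35, 0.4, 10.5, 0], [0.35, 0.4, 11.7, 0]]]}}

```text
time: 30.45
tcp_pos: [461.0, 167.7, 101.3]
orientation: [3.14, -0.002, -0.063]
ft_force: [-0.1, -0.3, 0.4]
opening: 25.4
```

Request:
{"op": "servo_tool", "data": {"motion": [[[0, 0, 0, 0], [0, 0, 0, 0], [0, 0, 0, 0], [0, 0, 0, 0], [0, 0, 0, 0]]], "grip": 0}}

```text
time: 31.08
tcp_pos: [461.1, 167.7, 101.7]
orientation: [3.14, -0.002, -0.063]
ft_force: [-1.4, -1.4, 1.1]
opening: 8.1
```

```bash
cat > arc.py <<'E'
from h import *
import sys
# rows that carry the gripped bar along its arc to the angles given
s=readout.read_state(); p=np.array(s["tcp_pos"]); yaw=s["orientation"][2]
b=np.array([0,p[2]+19]); pan=np.array([544.5,161.5]); ey=-.076; ex=np.array([np.cos(ey),np.sin(ey)])
f=lambda t:np.array([70-(170*np.cos(t)-45*np.sin(t)),36+170*np.sin(t)+45*np.cos(t)])
th0=np.arctan2((p[2]+19-36),70-(p[:2]-pan)@ex)-np.arctan2(45,170)
print('theta from pose',th0,'radius',np.hypot(p[2]+19-36,70-(p[:2]-pan)@ex))
print('lateral',(p[:2]-pan)@np.array([-ex[1],ex[0]]))
plan(*[(p[0]+(f(t)-f(th0))[0]*ex[0],p[1]+(f(t)-f(th0))[0]*ex[1],p[2]+(f(t)-f(th0))[1],yaw) for t in map(float,sys.argv[1:])])
E
python3 arc.py .35 .5 .65 .8 .95
```

```text
theta from pose 0.24521576854968086 radius 175.38800583188888
lateral -0.1370462644942556
at [461.1 167.7 101.7] [ 3.14e+00 -2.00e-03 -6.30e-02] F [-1.4 -1.4  1.1] open 8.1 t 31.07
[1.0, 0.0, -1.6, np.float64(0.0)],[2.6, 0.0, -3.6, np.float64(0.0)],[4.6, 0.1, -5.4, np.float64(0.0)],[6.8, 0.1, -6.8, np.float64(0.0)],[9.2, 0.1, -7.9, np.float64(0.0)],
```

Gripped: opening 8 reads about 10 mm given the earlier bias, and the radius is 175.4 against the expected 175.9. Opening.

Request:
{"op": "servo_tool", "data": {"motion": [[[1, 0, -1.6, 0], [2.6, 0, -3.6, 0], [4.6, 0.1, -5.4, 0], [6.8, 0.1, -6.8, 0], [9.2, 0.1, -7.9, 0]]]}}

```text
time: 31.7
tcp_pos: [551.7, 160.8, 182.4]
orientation: [3.138, -0.001, -0.063]
ft_force: [-4.3, -2.2, 1.2]
opening: 7.8
```

```bash
python3 arc.py 1.0 1.15 1.3 1.45 1.6 1.7
```

```text
theta from pose 0.9490632086226926 radius 176.90312256206334
lateral -0.1409903382854661
at [551.7 160.8 182.4] [ 3.138e+00 -1.000e-03 -6.300e-02] F [-4.3 -2.2  1.2] open 7.8 t 31.7
[0.8, 0.0, -0.3, np.float64(0.0)],[3.4, 0.0, -0.9, np.float64(0.0)],[6.0, 0.1, -1.1, np.float64(0.0)],[8.7, 0.1, -1.0, np.float64(0.0)],[11.2, 0.2, -0.4, np.float64(0.0)],[12.9, 0.2, 0.2, np.float64(0.0)],
```

Request:
{"op": "servo_tool", "data": {"motion": [[[1.5, 0, -0.5, 0], [4.5, 0, -1.05, 0], [7.5, 0.1, -1.1, 0], [10.2, 0.15, -0.7, 0], [12.5, 0.2, 0.05, 0]]]}}

```text
time: 32.33
tcp_pos: [676.8, 151.6, 182.0]
orientation: [3.139, -0.0, -0.062]
ft_force: [-2.7, 1.6, 1.0]
opening: 8.0
```

Request:
{"op": "servo_tool", "data": {"motion": [[[0, 0, 0, 0], [0, 0, 0, 0], [0, 0, 0, 0], [0, 0, 0, 0], [0, 0, 0, 0]]]}}

```text
time: 32.95
tcp_pos: [676.0, 151.7, 181.8]
orientation: [3.139, 0.001, -0.062]
ft_force: [-0.7, 0.7, -6.2]
opening: 7.7
```

```bash
python3 arc.py 1.7
```

```text
theta from pose 1.6711429115186056 radius 176.03246205065292
lateral 0.22721821694502853
at [676.  151.7 181.8] [ 3.139e+00  1.000e-03 -6.200e-02] F [-0.7  0.7 -6.2] open 7.7 t 32.95
[0.5, 0.0, 0.2, np.float64(0.0)],
```

Request:
{"op": "servo_tool", "data": {"motion": [[[0, 0, 0, 0], [0, 0, 0, 0], [0, 0, 0, 0], [0, 0, 0, 0], [0, 0, 0, 0]]], "grip": 0.4}}

```text
time: 33.58
tcp_pos: [676.1, 151.6, 181.9]
orientation: [3.139, 0.001, -0.062]
ft_force: [-0.4, 0.1, 0.8]
opening: 34.1
```

Request:
{"op": "servo_tool", "data": {"motion": [[[0, 0, -1, 0], [0, 0, -4, 0], [0, 0, -7, 0], [0, 0, -9, 0], [-3, 2, -10, 0]]]}}

```text
time: 34.2
tcp_pos: [645.9, 135.5, 283.3]
orientation: [3.141, -0.001, -0.06]
ft_force: [0.4, 0.2, -0.0]
opening: 34.1
```

```bash
python3 - <<'E'
from h import *
plan((600,-80,270,-.4),(486,-450,220,-.8))
im,d,m=snap('scene','s3.png'); P=cloud(d,m)
Q=P[(abs(P[...,0]-486)<35)&(abs(P[...,1]+450)<35)&(P[...,2]>30)&(P[...,2]<50)]; print((Q.min(0)+Q.max(0))/2,Q.max(0)-Q.min(0))
cv2.imwrite('pics/s3c.png',cv2.resize(im[100:420,220:440,::-1],None,fx=1.8,fy=1.8))
E
```

```text
at [645.9 135.5 283.3] [ 3.141e+00 -1.000e-03 -6.000e-02] F [ 0.4  0.2 -0. ] open 34.1 t 34.2
[-3.3, 21.8, 1.3, np.float64(0.34)],[-12.4, 59.4, 6.3, np.float64(0.74)],
[ 485.5429538  -450.86371476   36.81405435] [44.27456614 46.1523713  13.59908436]
```

View pics/s3c.png

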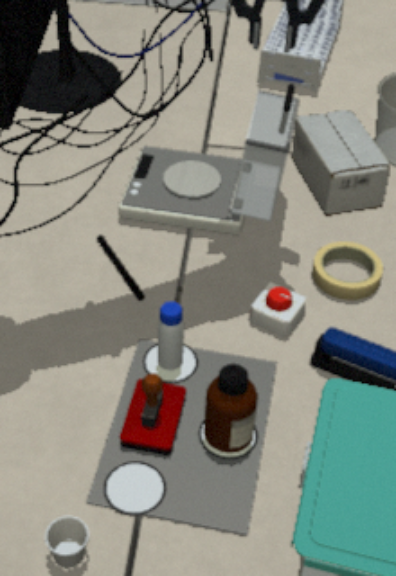

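The cover stands open with the pan bare at crop (192,179). Stamp, vial and bottle stand on their targets. Cup at (485.5,-451).

Request:
{"op": "servo_tool", "data": {"motion": [[[-0.8, 6, 0, 0.06], [-1.8, 12, 0, 0.13], [-3, 18, 0, 0.2], [-4.2, 24, 0, 0.27], [-5.5, 30, 0, 0.34]]], "grip": 1}}

```text
time: 34.88
tcp_pos: [568.3, -165.5, 287.2]
orientation: [3.138, -0.003, -0.404]
ft_force: [1.4, 0.1, 0.6]
opening: 85.2
```

```bash
python3 - <<'E'
from h import *
plan((485.5,-451,220,-.8))
m=imaging.camera_model('scene'); print('pan scene',ray(326.7,199.4,m,40))
im,d,m=snap('top'); g=cv2.cvtColor(im,cv2.COLOR_RGB2GRAY)
c=m["R"]@np.array([544.5,161.5,40])+m["t"]; u,v=(c[0]*m["fx"]/c[2]+m["cx"],c[1]*m["fy"]/c[2]+m["cy"]); print(u,v)
a=g[int(v)-32:int(v)+33,int(u)-32:int(u)+33]; big=cv2.resize(a,None,fx=6,fy=6,interpolation=2)
C=cv2.HoughCircles(cv2.GaussianBlur(big,(9,9),0),cv2.HOUGH_GRADIENT,2,50,param1=40,param2=20,minRadius=85,maxRadius=130)
if C is not None:
    for x,y,r in C[0][:3]: print(r/6,ray((x+.5)/6-.5+int(u)-32,(y+.5)/6-.5+int(v)-32,m,40))
E
```

```text
at [ 568.3 -165.5  287.2] [ 3.138e+00 -3.000e-03 -4.040e-01] F [1.4 0.1 0.6] open 85.2 t 34.88
[3.6, 29.5, 6.8, np.float64(0.4)],
pan scene [545.16426348 158.80404133  40.        ]
233.87685274909677 241.5815365163908
17.0 [545.76191368 160.98871145  40.        ]
21.466667 [561.48581698 140.95911046  40.        ]
21.1 [564.40229166 186.23986414  40.        ]
```

Request:
{"op": "servo_tool", "data": {"motion": [[[0.7, 6, 1.5, 0.08], [1.4, 12, 3, 0.16], [2.1, 18, 4.5, 0.24], [2.8, 24, 6, 0.32], [3.6, 29.5, 6.8, 0.4]]]}}

```text
time: 35.55
tcp_pos: [479.1, -457.5, 223.0]
orientation: [3.133, -0.007, -0.821]
ft_force: [0.7, -0.2, -0.3]
opening: 85.2
```

Request:
{"op": "servo_tool", "data": {"motion": [[[0, 0, 0, 0], [0, 0, 0, 0], [0, 0, 0, 0], [0, 0, 0, 0], [0, 0, 0, 0]]]}}

```text
time: 36.17
tcp_pos: [479.6, -456.8, 223.4]
orientation: [3.133, -0.008, -0.82]
ft_force: [-0.5, 0.5, 0.0]
opening: 84.9
```

```bash
python3 - <<'E'
from h import *
im,d,m=snap('wrist'); P=cloud(d,m)
Q=P[(abs(P[...,0]-486)<40)&(abs(P[...,1]+450)<40)&(P[...,2]>33)&(P[...,2]<50)]; c=(Q.min(0)+Q.max(0))/2; print(c,Q.max(0)-Q.min(0))
plan((485.8,-450.8,12,-.8),(*c[:2],12,-.8))
E
```

```text
[ 486.71500935 -451.04202395   36.1938273 ] [44.79681792 44.49379849  6.38269281]
at [ 479.5 -457.   223.3] [ 3.133 -0.008 -0.82 ] F [-0.3  0.3 -1.5] open 85.4 t 36.23
[-0.2, -1.1, 21.1, np.float64(-0.02)],[-0.1, -1.1, 21.1, np.float64(-0.02)],
```

Request:
{"op": "servo_tool", "data": {"motion": [[[-0.1, -1.1, 5, 0], [-0.1, -1.1, 11, 0], [-0.1, -1.1, 17, 0], [-0.1, -1.1, 20.5, 0], [-0.1, -1.1, 21.4, 0]]]}}

```text
time: 36.85
tcp_pos: [485.4, -450.1, 6.7]
orientation: [3.132, -0.003, -0.82]
ft_force: [-0.3, 0.5, 0.6]
opening: 85.3
```

Request:
{"op": "servo_tool", "data": {"motion": [[[0, 0, 0, 0], [0, 0, 0, 0], [0, 0, 0, 0], [0, 0, 0, 0], [0, 0, 0, 0]]], "grip": 0}}

```text
time: 37.48
tcp_pos: [486.4, -450.9, 8.9]
orientation: [3.133, -0.007, -0.82]
ft_force: [-0.6, 0.6, 7.0]
opening: 42.2
```

Request:
{"op": "servo_tool", "data": {"motion": [[[0, 0, 0, 0], [0, 0, -0.5, 0], [0, 0, -1.5, 0], [0, 0, -3, 0], [0, 0, -3, 0]]]}}

```text
time: 38.1
tcp_pos: [487.5, -451.3, 40.8]
orientation: [3.133, -0.01, -0.82]
ft_force: [-0.0, -0.5, -0.4]
opening: 41.9
```

```bash
python3 - <<'E'
from h import *
plan((486,-451,200,-.8),(580,-100,250,-.3),(545,160.8,200,-.08))
im,d,m=snap('scene'); cv2.imwrite('pics/s4.png',cv2.resize(im[340:450,180:340,::-1],None,fx=4,fy=4))
E
```

```text
at [ 487.5 -451.3   40.8] [ 3.133 -0.01  -0.82 ] F [-0.  -0.5 -0.4] open 41.9 t 38.1
[0.0, 0.2, -15.9, np.float64(-0.02)],[-19.2, -30.5, -21.4, np.float64(-0.52)],[-40.7, -45.8, -16.7, np.float64(-0.74)],
```

View pics/s4.png

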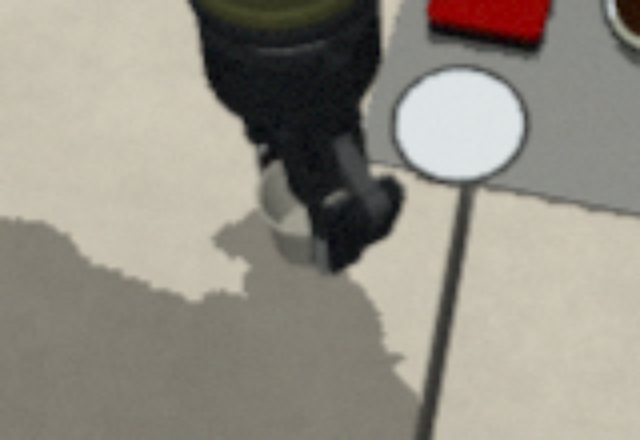

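The cup is held upright between the fingers, clear of the desk. Carrying it over.

Request:
{"op": "servo_tool", "data": {"motion": [[[0, 0, -5, 0], [0, 0, -11, 0], [-0.5, -1, -17, 0], [-3, -4, -21, 0], [-6, -8, -21.5, -0.1]]]}}

```text
time: 38.78
tcp_pos: [505.6, -350.4, 256.8]
orientation: [3.132, -0.013, -0.721]
ft_force: [-0.0, 0.4, -1.4]
opening: 41.6
```

```bash
python3 - <<'E'
from h import *
plan((570,-130,250,-.4),(545,160.8,200,-.08))
E
```

```text
at [ 505.6 -350.4  256.8] [ 3.132 -0.013 -0.721] F [-0.   0.4 -1.4] open 41.6 t 38.77
[-9.7, -20.8, 0.4, np.float64(-0.32)],[-30.8, -41.1, 4.9, np.float64(-0.64)],
```

Request:
{"op": "servo_tool", "data": {"motion": [[[-2, -4.5, 0, -0.07], [-4.5, -9, 0, -0.14], [-7, -14, 0, -0.21], [-9.7, -19, 0, -0.28], [-13, -23.5, 0, -0.35]]]}}

```text
time: 39.4
tcp_pos: [563.2, -86.2, 252.6]
orientation: [3.129, -0.009, -0.368]
ft_force: [0.7, 0.0, -0.6]
opening: 42.2
```

```bash
python3 - <<'E'
from h import *
plan((545,160.8,200,-.08))
E
```

```text
at [563.2 -86.2 252.6] [ 3.129 -0.009 -0.368] F [ 0.7  0.  -0.6] open 42.2 t 39.4
[-10.6, -22.5, 4.9, np.float64(-0.29)],
```

Request:
{"op": "servo_tool", "data": {"motion": [[[-2.4, -5, 1, -0.07], [-4.8, -10, 2, -0.14], [-7.2, -15, 3, -0.21], [-9.6, -20, 4, -0.28], [-10.6, -22.5, 4.9, -0.29]]]}}

```text
time: 40.02
tcp_pos: [544.4, 164.8, 199.3]
orientation: [3.128, -0.004, -0.073]
ft_force: [-0.3, -0.4, -0.3]
opening: 42.0
```

Request:
{"op": "servo_tool", "data": {"motion": [[[0, 0, 0, 0], [0, 0, 0, 0], [0, 0, 0, 0], [0, 0, 0, 0], [0, 0, 0, 0]]]}}

```text
time: 40.65
tcp_pos: [544.6, 164.1, 199.4]
orientation: [3.128, -0.005, -0.074]
ft_force: [-0.3, -1.1, -0.5]
opening: 42.0
```

```bash
python3 - <<'E'
from h import *
plan((545,160.8,60,-.08),(545,160.8,51,-.08))
E
```

```text
at [544.6 164.1 199.4] [ 3.128 -0.005 -0.074] F [-0.3 -1.1 -0.5] open 42.0 t 40.65
[0.0, 0.1, 13.9, np.float64(0.01)],[-0.0, 0.1, 14.8, np.float64(0.01)],
```

Request:
{"op": "servo_tool", "data": {"motion": [[[0, 0.1, 4, 0], [0, 0.1, 8, 0], [0, 0.1, 12, 0], [0, 0.1, 14, 0], [0, 0.1, 14.7, 0]]]}}

```text
time: 41.28
tcp_pos: [544.5, 160.6, 51.3]
orientation: [3.127, -0.003, -0.074]
ft_force: [-0.2, 0.4, -0.3]
opening: 41.9
```

Request:
{"op": "servo_tool", "data": {"motion": [[[0, 0, 0, 0], [0, 0, 0, 0], [0, 0, 0, 0], [0, 0, 0, 0], [0, 0, 0, 0]]]}}

```text
time: 41.9
tcp_pos: [544.6, 160.6, 51.6]
orientation: [3.127, -0.003, -0.075]
ft_force: [0.6, -0.3, -0.3]
opening: 41.8
```

Request:
{"op": "servo_tool", "data": {"motion": [[[0, 0, 0.1, 0], [0, 0, 0.2, 0], [0, 0, 0.3, 0], [0, 0, 0.3, 0], [0, 0, 0.3, 0]]]}}

```text
time: 42.52
tcp_pos: [544.7, 160.6, 48.8]
orientation: [3.127, -0.003, -0.075]
ft_force: [-0.9, -0.2, 4.8]
opening: 42.0
```

Contact (4.8 N). Releasing and retreating.

Request:
{"op": "servo_tool", "data": {"motion": [[[0, 0, 0, 0], [0, 0, 0, 0], [0, 0, 0, 0], [0, 0, 0, 0], [0, 0, 0, 0]]], "grip": 0.75}}

```text
time: 43.15
tcp_pos: [544.7, 160.6, 48.8]
orientation: [3.127, -0.003, -0.075]
ft_force: [0.3, 0.9, -1.0]
opening: 64.1
```

Request:
{"op": "servo_tool", "data": {"motion": [[[0, 0, -1, 0], [0, 0, -5, 0], [0, 0, -11, 0], [0, 0, -17, 0], [0, 0, -23, 0]]]}}

```text
time: 43.78
tcp_pos: [543.7, 164.0, 281.7]
orientation: [3.128, -0.004, -0.074]
ft_force: [0.8, -0.5, -0.2]
opening: 64.1
```

Request:
{"op": "servo_tool", "data": {"motion": [[[0, 0, 0, 0], [0, 0, 0, 0], [0, 0, 0, 0], [0, 0, 0, 0], [0, 0, 0, 0]]], "grip": 0.4}}

```text
time: 44.4
tcp_pos: [543.5, 164.0, 280.9]
orientation: [3.127, -0.002, -0.074]
ft_force: [-0.8, 0.1, -0.7]
opening: 34.2
```

```bash
python3 - <<'E'
from h import *
im,d,m=snap('wrist'); P=cloud(d,m)
Q=P[(abs(P[...,0]-545)<45)&(abs(P[...,1]-161)<45)&(P[...,2]>72)&(P[...,2]<90)]; print('cup',len(Q),(Q.min(0)+Q.max(0))/2,Q.max(0)-Q.min(0))
k=(im.max(-1)<80)&(P[...,2]>180)&(P[...,2]<215)&(abs(P[...,0]-677)<40)&(abs(P[...,1]-152)<50); D=P[k]
print('bar',len(D),(D.mean(0) if len(D) else ''))
Q=P[(abs(P[...,0]-545)<50)&(abs(P[...,1]-161)<50)&(P[...,2]>35)&(P[...,2]<43)];print('pan',len(Q),(Q.min(0)+Q.max(0))/2,Q.max(0)-Q.min(0))
plan((676,151.7,250,-.062),(676,151.7,182,-.062))
E
```

```text
cup 625 [545.23340591 160.27019515  75.97218221] [44.37139268 44.7487908   7.92540862]
bar 2427 [674.10554325 155.03058631 200.99031167]
pan 5403 [546.56802534 164.59375437  39.10254471] [90.23725034 92.05610172  7.79136036]
at [543.5 164.  281. ] [ 3.127e+00 -3.000e-03 -7.400e-02] F [ 0.2  0.6 -0. ] open 34.1 t 44.45
[13.3, 0.2, 3.1, np.float64(-0.01)],[13.3, 0.1, 9.9, np.float64(-0.01)],
```

The cup stands at (545.2,160.3), rim z about 79, within ~4 mm of the pan centre, and the bar is where I left it. Now closing the cover.

Request:
{"op": "servo_tool", "data": {"motion": [[[5, 0, 1, 0], [10, 0.1, 2, 0], [13.3, 0.1, 3, 0], [13.3, 0.1, 3.5, 0], [13.3, 0.1, 4, 0]]]}}

```text
time: 45.08
tcp_pos: [675.4, 153.2, 240.9]
orientation: [3.128, -0.002, -0.073]
ft_force: [-0.1, -0.2, 0.7]
opening: 34.1
```

```bash
python3 - <<'E'
from h import *
plan((676,151.7,182,-.062))
E
```

```text
at [675.4 153.2 240.9] [ 3.128e+00 -2.000e-03 -7.300e-02] F [-0.1 -0.2  0.7] open 34.1 t 45.08
[0.1, 0.1, 5.9, np.float64(-0.01)],
```

Request:
{"op": "servo_tool", "data": {"motion": [[[0.1, 0.1, 2, 0], [0.1, 0.1, 4, 0], [0.1, 0.1, 5.5, 0], [0.1, 0.1, 5.9, 0], [0.1, 0.1, 5.9, 0]]]}}

```text
time: 45.7
tcp_pos: [676.3, 151.5, 182.4]
orientation: [3.128, -0.002, -0.073]
ft_force: [-0.8, 0.2, -0.9]
opening: 34.2
```

Request:
{"op": "servo_tool", "data": {"motion": [[[0, 0, 0, 0], [0, 0, 0, 0], [0, 0, 0, 0], [0, 0, 0, 0], [0, 0, 0, 0]]], "grip": 0}}

```text
time: 46.32
tcp_pos: [676.9, 151.8, 183.2]
orientation: [3.129, -0.004, -0.073]
ft_force: [0.8, -0.5, 5.8]
opening: 7.8
```

```bash
python3 arc.py 1.55 1.4 1.25 1.1 .95
```

```text
theta from pose 1.6731695312644614 radius 177.7121245648986
lateral 0.40099117782948246
at [676.9 151.8 183.2] [ 3.129 -0.004 -0.073] F [ 0.8 -0.5  5.8] open 7.8 t 46.33
[-2.1, 0.0, -0.6, np.float64(0.0)],[-4.7, 0.0, -1.1, np.float64(0.0)],[-7.3, -0.0, -1.1, np.float64(0.0)],[-9.9, -0.0, -0.8, np.float64(0.0)],[-12.4, -0.0, -0.0, np.float64(0.0)],
```

Request:
{"op": "servo_tool", "data": {"motion": [[[-2.1, 0, -0.5, 0], [-4.7, 0, -1.0, 0], [-7.3, 0, -1.0, 0], [-9.9, 0, -0.7, 0], [-12.4, 0, 0.1, 0]]]}}

```text
time: 46.95
tcp_pos: [553.5, 161.1, 182.6]
orientation: [3.13, -0.007, -0.073]
ft_force: [2.5, 1.8, -0.2]
opening: 7.5
```

```bash
python3 arc.py .85 .7 .55 .4 .3 .2 .1 0
```

```text
theta from pose 0.9591866473989622 radius 176.43211622506328
lateral 0.25614788303070596
at [553.5 161.1 182.6] [ 3.13  -0.007 -0.073] F [ 2.5  1.8 -0.2] open 7.5 t 46.95
[-1.8, -0.0, 0.7, np.float64(0.0)],[-4.0, -0.0, 2.1, np.float64(0.0)],[-6.1, -0.1, 3.7, np.float64(0.0)],[-7.9, -0.1, 5.7, np.float64(0.0)],[-8.9, -0.1, 7.1, np.float64(0.0)],[-9.7, -0.1, 8.6, np.float64(0.0)],[-10.5, -0.1, 10.3, np.float64(0.0)],[-11.0, -0.2, 11.9, np.float64(0.0)],
```

Request:
{"op": "servo_tool", "data": {"motion": [[[-1.8, 0, 0.7, 0], [-4, 0, 2.1, 0], [-6.1, -0.1, 3.7, 0], [-7.9, -0.1, 5.7, 0], [-8.9, -0.1, 7.1, 0]]]}}

```text
time: 47.58
tcp_pos: [465.3, 167.8, 110.6]
orientation: [3.13, -0.008, -0.073]
ft_force: [4.7, -0.3, 1.4]
opening: 7.8
```

```bash
python3 arc.py .22 .14 .06 0 -0.01
```

```text
theta from pose 0.3006408190455936 radius 176.37729560305533
lateral 0.26707493702919055
at [465.3 167.8 110.6] [ 3.13  -0.008 -0.073] F [ 4.7 -0.3  1.4] open 7.8 t 47.58
[-0.7, -0.0, 1.2, np.float64(0.0)],[-1.3, -0.0, 2.5, np.float64(0.0)],[-1.8, -0.0, 3.8, np.float64(0.0)],[-2.1, -0.1, 4.8, np.float64(0.0)],[-2.2, -0.1, 5.0, np.float64(0.0)],
```

Request:
{"op": "servo_tool", "data": {"motion": [[[-0.7, 0, 1.2, 0], [-1.3, 0, 2.5, 0], [-1.8, 0, 3.8, 0], [-2.1, -0.1, 4.6, 0], [-2.1, -0.1, 4.8, 0]]]}}

```text
time: 48.2
tcp_pos: [445.5, 169.4, 63.3]
orientation: [3.129, -0.01, -0.073]
ft_force: [-3.9, -4.8, 33.1]
opening: 7.5
```

```bash
python3 arc.py 0
```

```text
theta from pose 0.008188225687135176 radius 175.56774625543048
lateral 0.3179705233851289
at [445.5 169.4  63.3] [ 3.129 -0.01  -0.073] F [-3.9 -4.8 33.1] open 7.5 t 48.2
[-0.0, -0.0, 0.1, np.float64(0.0)],
```

It's against the stop (33 N at z 63). Relax, release, lift straight off.

Request:
{"op": "servo_tool", "data": {"motion": [[[0, 0, 0, 0], [0, 0, 0, 0], [0, 0, 0, 0], [0, 0, 0, 0], [0, 0, 0, 0]]], "grip": 0.33}}

```text
time: 48.82
tcp_pos: [445.4, 169.3, 63.2]
orientation: [3.129, -0.01, -0.073]
ft_force: [0.1, -0.4, -0.1]
opening: 28.0
```

Request:
{"op": "servo_tool", "data": {"motion": [[[0, 0, -1, 0], [0, 0, -4, 0], [0, 0, -8, 0], [0, 0, -13, 0], [0, 0, -18, 0]]]}}

```text
time: 49.45
tcp_pos: [443.2, 171.8, 245.4]
orientation: [3.129, -0.01, -0.073]
ft_force: [1.3, -0.8, 0.4]
opening: 28.1
```

Request:
{"op": "servo_tool", "data": {"motion": [[[0, 4, 0, 0], [0, 9, 0, 0], [0, 14, 0, 0], [0, 19, 0, 0], [0, 22, 0, 0]]]}}

```text
time: 50.08
tcp_pos: [426.5, -49.9, 248.7]
orientation: [3.128, -0.01, -0.075]
ft_force: [0.0, 0.5, 0.4]
opening: 28.3
```

```bash
python3 - <<'E'
from h import *
for n in ('scene','top'):
    im,d,m=snap(n,n+'9.png'); P=cloud(d,m)
    k=(im.max(-1)<80)&(P[...,2]>65)&(P[...,2]<140)&(abs(P[...,0]-450)<30)&(abs(P[...,1]-169)<35); D=P[k]
    print(n,'bar',len(D),D.mean(0).round(1),D.max(0).round(1))
    # cover top plane
    Q=P[(abs(P[...,0]-545)<45)&(abs(P[...,1]-161)<45)&(P[...,2]>80)]
    A=np.c_[Q[:,:2],np.ones(len(Q))]; c=np.linalg.lstsq(A,Q[:,2],rcond=None)[0]; print('top plane slope',c[:2],Q[:,2].mean())
    for nm,(x,y,z0,z1) in dict(vial=(557,-172,92,110),stamp=(549,-268,66,95),bottle=(640,-274,102,122)).items():
        Q=P[(abs(P[...,0]-x)<28)&(abs(P[...,1]-y)<28)&(P[...,2]>z0)&(P[...,2]<z1)]; print(nm,((Q.min(0)+Q.max(0))/2).round(1),np.percentile(Q[:,2],95).round(1))
im=cv2.imread('pics/scene9.png'); cv2.imwrite('pics/s9.png',cv2.resize(im[120:420,220:440],None,fx=2,fy=2))
print(readout.read_state()["ft_force"])
E
```

```text
scene bar 43 [444.9 165.9  86.5] [451.2 194.2  91. ]
top plane slope [-0.00055706 -0.00294349] 97.8561429755253
vial [ 556.4 -174.4   98.1] 103.1
stamp [ 547.7 -271.    75.9] 84.5
bottle [ 638.8 -276.   109.4] 115.3
top bar 99 [446.1 168.9  85.1] [461.8 196.3  91.5]
top plane slope [ 0.00262657 -0.00173453] 96.56055848040702
vial [ 556.3 -174.8  100. ] 104.4
stamp [ 548.3 -270.5   78.9] 85.8
bottle [ 639.7 -275.   111.7] 117.3
[-0.47413743  1.12787676 -0.53392125]
```

View pics/s9.png

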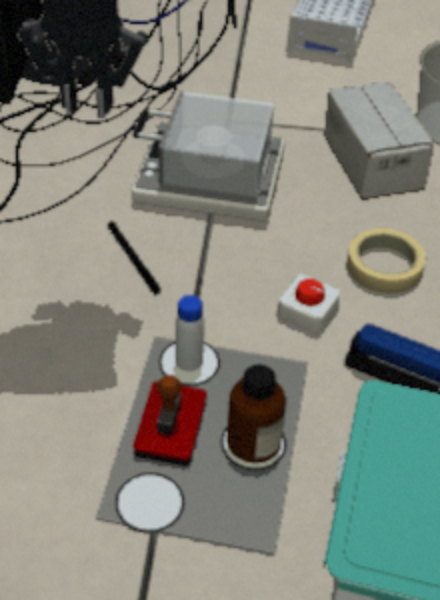

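The cover top is level (slope under 0.003) and the cup shows under it. Everything stands in place and the arm is clear. Handing in.

```bash
python3 -c "
from rig import close_job
print(close_job())"
```

```text
the job is handed in; nothing more can be done
None
```

The desk is set up and I handed the job in at about 50 s. The vial, stamp and bottle stand on their marks, and the cup is on the pan with the cover shut. Every check I made before handing in passed. No verdict was reported.

| Check | Last measurement | Limit |
|---|---|---|
| Cover | top level, slope under 0.003; bar at its shut position | under 0.04 rad |
| Vial to left ring centre | about 2 mm | 15 mm |
| Stamp to pad centre | about 3 mm | 15 mm |
| Bottle to ring behind pad | about 2 mm | 15 mm |
| Cup to pan centre | about 1–5 mm (see below) | 15 mm |

- **Cup:** the estimates of the pan's centre differ by about 4 mm between cameras, which gives that spread. I measured the cup just before shutting the cover; afterwards I only saw it through the cover in the last picture, still in place.
- **Uprightness:** I judged this by eye from the last picture and did not measure the angles.
- **Forces:** the largest wrist force I saw was 33 N, when the cover met its stop.
- **Arm:** it ended clear of everything, with about zero force on the tool.

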